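# Gauge the print-head height with stepped leaves

### The arm

A 6-joint arm with a two-finger parallel gripper is mounted at the origin on a cart in front of the work surface, level with it; the furniture and walls round the work are solid. World frame = base frame: x ahead of the robot, y to its left, z up, the work surface at z = 0. Lengths are in mm, angles in degrees, forces in N, time in s.
With the tool pointing down it reaches from about 300 to 850 mm from the base axis. Payload 4.2 kg.
Tool frame: the origin (TCP) lies midway between the tips of the shut fingers; the grasp point (between the pads) lies 19 mm behind it; z points along the fingers, y is the line along which they close (so a half turn about z gives the same grasp; the last joint's range is limited). The gripper opens to 91 mm and grips with 3 to 60 N. Pads are 32 mm wide; open, the fingers measure 118 mm over their backs; the gripper's body (76 mm by 178 mm) begins 60 mm behind the grasp point.
Start: joints at [64.343, 18.312, 89.639, -0, 72.044, -1.146], TCP at [238.555, 523.197, 213.976] pointing down, gripper open.
Joint ranges: [-177.97, 177.97], [-48.28, 115.42], [12.27, 149.76], [-77.06, 257.06], [2.81, 150.46], [-146.56, 146.56]. Speed limits (degrees/s): [147.25, 147.25, 180, 180, 180, 180].

### API

Orientations are given as [roll, pitch, yaw] about the fixed x, y, z axes, in that order (R = Rz(yaw) Ry(pitch) Rx(roll)).
In Python, from workcell import env gives the robot as it stands.
- The arm moves only by the shell command python3 -m jog 'ROWS' [FORCE]. ROWS is a JSON object of lists of equal length, an entry for each row: "jaw": the finger opening in mm, from 0 to 91.2; "slide": the shift along the tool's x, y, z in units of 30 mm (1.0 is 30 mm), a list of three; "spin": the turn about the tool's z in units of 8 degrees (1.0 is 8 degrees). In form: {"jaw": [jaw, ...], "slide": [[dx, dy, dz], ...], "spin": [spin, ...]}. A call has 1 to 10 rows; each row shifts and turns the commanded pose from where the row before left it, along the tool's axes as they then stand; what a row does not reach is not made up. A row lasts 1/10 s, in which the tool goes at most 50 mm and 8.59 degrees, less where a joint would pass 70% of its speed; a pose out of reach is approached as far as the arm can. A call is refused whole if a number of a shift passes 1 or a number of a turn 1, either way. A call with a gripper value outside its range is refused whole. The fingers move at their own pace and stop on an object; FORCE is the grip in N (left out, the last holds). Time passes only in rows, so rows that do not move let the fingers close. It gives the time, the measured TCP pose, the force, the opening and the grip force at its end, in the units of the state.
- env.state(): the state, without advancing time (a new reading comes with each control period).
- env.grab_frame(name): name is "scene" or "top" or "wrist"; returns the picture (400x640x3 uint8, red, green, blue); there is no depth.
- env.camera_model(name): a dict with "fx", "fy", "cx", "cy" (pixels), "D" ([k1, k2, p1, p2, k3] as OpenCV has them; the pictures are not rectified), "camera_from_world" (4x4, takes a point from world to camera coordinates). Camera axes: x right, y up, looking along -z (the intrinsics and any distortion apply to the point x, -y, -z); pixel columns grow to the right and rows downward; lengths in mm; the calibration is good to about 2 mm. A picture is of the moment at which its call begins: read the wrist's pose just before it. camera_model takes no time and is no camera call; for the wrist camera it gives the pose at the moment of the call.
- env.job_done(): hands the job in; it is judged then, once.
The state is a dict: "time_s": time; "qpos": joint angles; "qvel": joint speeds; "effort": joint torques, N m; "ee_pos": TCP position; "ee_rot": TCP orientation; "force": force on the tool from outside, world axes, zero at the start; "torque": the same for the moment, N m; "gripper_width": finger opening in mm; "gripper_force": force on a finger pad.
Only numpy, scipy, OpenCV 4.12 (cv2) and the standard library are available. Lean on these libraries where they do the work, as an engineer would, in place of code of your own. Each camera call takes 0.05 s, during which the arm holds its last target. There are 200 camera calls.

### The job

Find how high the sprung print head hangs over the platen of the test stand: starting with the thinnest gauge leaf, slide the leaves one after another flat along the platen under the head until the nose meets the stop bar, and lay each one that still slides freely back flat in a pocket of the wooden rack. The first leaf that the head grips shows the height: leave it there, straight and fully home against the stop, let go of it, and have the other two in the rack. Never force a leaf or press on the stand (a push of 18 N is plenty), and leave the small parts lying about alone.

Things in the scene. Friction and masses are not known exactly. Their poses are not given: they have to be found in the camera images.
- platen: Flat aluminium bar of the test stand, 160 (x) x 72 mm (y), fixed, top face 18 mm above the bench. Origin on the bench; +x is the sliding-in direction. The bar runs from x=-45 to x=+115 mm. It stands behind a printer whose open paper support reaches 256 mm above the bench: carry things over it, not through it.
- stop (a point): Foot of the stop bar's near face: in the platen's frame x=+75, y=0, z=+18 mm. The steel bar is 56 mm wide across y and 12 mm high. A leaf whose nose touches it has its origin 40 mm before it (x=+35 mm).
- stand: Two steel posts (at x=+100 mm) with a grey bridge, 150 mm high in all, fixed on the platen; same origin and axes. On the posts a clamped grey arm reaches to x=+32 mm (top below 90 mm over the bench); under it hangs the black print head, from x=+29 to +74 mm, y=+-34 mm. Its height differs each time: the flat of its steel underside lies 3.0 to 7.7 mm above the platen.
- mouth (a point): Point on the platen top under the front edge of the head's underside (x=+31 mm, 46 mm wide). Its first 20 mm are an 8 degree lead-in ramp. The head floats upward: 2.4 N of weight plus 1.7 N per mm of spring hold it on its rest, so a leaf up to 2 mm too thick can be pushed in (up to 16 N) and is gripped with 2.5 to 6 N. It then drags with 3 to 8 N, a free one with under 1 N; friction 0.5 to 0.7.
- leaf_thin: The thinnest gauge leaf, loose: flat aluminium blade 4 mm thick, 20 mm wide, 80 mm long, nose slightly bevelled on top, marked with one dark dot. Origin at the centre of its underside, +x to the nose (nose at x=+40 mm). A black grip block, 24 long (x) x 12 wide (y) x 28 mm high, stands on the blade centred at x=-26 mm, its top 32 mm above the underside; about 40 g.
- leaf_mid: The middle gauge leaf, loose: flat aluminium blade 6 mm thick, 27 mm wide, 80 mm long, nose slightly bevelled on top, marked with two dark dots. Origin at the centre of its underside, +x to the nose (nose at x=+40 mm). A black grip block, 24 long (x) x 12 wide (y) x 28 mm high, stands on the blade centred at x=-26 mm, its top 34 mm above the underside; about 55 g.
- leaf_thick: The thickest gauge leaf, loose: flat aluminium blade 8 mm thick, 34 mm wide, 80 mm long, nose slightly bevelled on top, marked with three dark dots. Origin at the centre of its underside, +x to the nose (nose at x=+40 mm). A black grip block, 24 long (x) x 12 wide (y) x 28 mm high, stands on the blade centred at x=-26 mm, its top 36 mm above the underside; about 80 g.
- rack: Light wooden riser, 273 (x) x 54 mm (y), 155 mm high, fixed between two printers up to 210 mm high. Origin on the bench under its centre. In its top are three flat pockets in line, 86 mm long (x), 46 mm wide, floor 150 mm above the bench, rims 5 mm high, centred at x=-89.5, 0 and +89.5 mm. The leaves start in them in any order, noses to +x; any pocket will do for putting back.
- gear: White plastic gear, 36 mm across, 11 mm high, loose bystander on the bench.
- roller: Black paper feed roller, 52 x 20 mm, lying loose on the bench, a bystander.
- cap: Blue screw cap, 33 mm across, 18 mm high, loose bystander on the bench.

How it is judged (in metres and radians):
On the way, in this order (a step that is already met when the one before it is completed fails the run):
1. the thinnest leaf is slid under the head up to the stop (x of leaf_thin in the frame of platen above 0.031 m and y of leaf_thin in the frame of platen between -0.012 and 0.012 m and z of leaf_thin in the frame of platen below 0.021 m and angle between the x axis of leaf_thin and the x axis of platen, either way round below 0.15 rad), for 0.05 s.
2. either the thinnest leaf is gripped by the head and let go there, or the middle leaf is slid under the head up to the stop (((x of leaf_thin in the frame of platen above 0.031 m and y of leaf_thin in the frame of platen between -0.012 and 0.012 m and z of leaf_thin in the frame of platen below 0.021 m and angle between the x axis of leaf_thin and the x axis of platen, either way round below 0.15 rad and contact force between leaf_thin and stand above 1 N and contact force between the fingers and leaf_thin below 0.1 N) or (x of leaf_mid in the frame of platen above 0.031 m and y of leaf_mid in the frame of platen between -0.012 and 0.012 m and z of leaf_mid in the frame of platen below 0.021 m and angle between the x axis of leaf_mid and the x axis of platen, either way round below 0.15 rad))), for 0.05 s.
At the end, for the whole second after the job is handed in: One leaf lies on the platen, its nose within 4 mm of the stop, within 12 mm of the platen's midline and 0.15 rad of its direction, gripped by the head (the head bears on it with 1 to 6.4 N: not loose, and not a leaf too thick), let go and at rest; the other two lie flat in the rack, let go (((x of leaf_thin in the frame of platen above 0.031 m and y of leaf_thin in the frame of platen between -0.012 and 0.012 m and z of leaf_thin in the frame of platen below 0.021 m and angle between the x axis of leaf_thin and the x axis of platen, either way round below 0.15 rad and contact force between leaf_thin and stand between 1 and 6.4 N and linear speed of leaf_thin below 0.01 m/s and contact force between the fingers and leaf_thin below 0.1 N and x of leaf_mid in the frame of rack between -0.098 and 0.098 m and y of leaf_mid in the frame of rack between -0.015 and 0.015 m and z of each of leaf_mid, leaf_thick in the frame of rack below 0.154 m and angle between each of leaf_mid, leaf_thick's own z axis and vertical below 0.1 rad and contact force between the fingers and leaf_mid below 0.1 N and x of leaf_thick in the frame of rack between -0.098 and 0.098 m and y of leaf_thick in the frame of rack between -0.015 and 0.015 m and contact force between the fingers and leaf_thick below 0.1 N) or (x of leaf_mid in the frame of platen above 0.031 m and y of leaf_mid in the frame of platen between -0.012 and 0.012 m and z of leaf_mid in the frame of platen below 0.021 m and angle between the x axis of leaf_mid and the x axis of platen, either way round below 0.15 rad and contact force between leaf_mid and stand between 1 and 6.4 N and linear speed of leaf_mid below 0.01 m/s and contact force between the fingers and leaf_mid below 0.1 N and x of leaf_thin in the frame of rack between -0.098 and 0.098 m and y of leaf_thin in the frame of rack between -0.015 and 0.015 m and z of each of leaf_thin, leaf_thick in the frame of rack below 0.154 m and angle between each of leaf_thin, leaf_thick's own z axis and vertical below 0.1 rad and contact force between the fingers and leaf_thin below 0.1 N and x of leaf_thick in the frame of rack between -0.098 and 0.098 m and y of leaf_thick in the frame of rack between -0.015 and 0.015 m and contact force between the fingers and leaf_thick below 0.1 N) or (x of leaf_thick in the frame of platen above 0.031 m and y of leaf_thick in the frame of platen between -0.012 and 0.012 m and z of leaf_thick in the frame of platen below 0.021 m and angle between the x axis of leaf_thick and the x axis of platen, either way round below 0.15 rad and contact force between leaf_thick and stand between 1 and 6.4 N and linear speed of leaf_thick below 0.01 m/s and contact force between the fingers and leaf_thick below 0.1 N and x of leaf_thin in the frame of rack between -0.098 and 0.098 m and y of leaf_thin in the frame of rack between -0.015 and 0.015 m and z of each of leaf_thin, leaf_mid in the frame of rack below 0.154 m and angle between each of leaf_thin, leaf_mid's own z axis and vertical below 0.1 rad and contact force between the fingers and leaf_thin below 0.1 N and x of leaf_mid in the frame of rack between -0.098 and 0.098 m and y of leaf_mid in the frame of rack between -0.015 and 0.015 m and contact force between the fingers and leaf_mid below 0.1 N))); the robot touches nothing.
It fails at once if a leaf is forced: it bears on the head or stand with more than 22 N (contact force between any of leaf_thin, leaf_mid, leaf_thick and stand above 22 N).
It fails at once if the robot itself presses on the stand with more than 8 N (contact force between the arm and stand above 8 N).
It fails at once if the fingers press on the stand with more than 8 N (contact force between the fingers and stand above 8 N).
It fails at once if the gear, roller or cap is moved by more than 20 mm (distance of any of gear, roller, cap from where it was at the start of the episode above 0.02 m).
It also fails if it takes over 72 s, if anything falls off the work surface, if the arm or the gripper's body presses on something with over 40 N, if the wrist force passes 120 N, or if a joint passes its speed limit or range.

## Working session

There is one attempt and no reset: what is moved stays moved. The work goes in short steps, Python scripts to look and compute and a shell command to move; the robot and the scene stay as the last step left them, time stands still between calls to the robot, and variables do not carry over. Pictures are saved under pics/ and viewed, at most 10 in all, crops included, and the job is handed in when it is done.

```bash
mkdir -p pics; ls; python3 - <<'E'
from workcell import env
import cv2, numpy as np
for n in("scene","top"):
    im=env.grab_frame(n); cv2.imwrite(f"pics/{n}0.png",im[:,:,::-1])
    m=env.camera_model(n); print(n,{k:(np.round(v,3).tolist()) for k,v in m.items()})
s=env.state();print(s)
E
```

```text
pics
scene {'fx': 519.911, 'fy': 519.911, 'cx': 316.447, 'cy': 199.209, 'D': [-0.012, 0.0, 0.0, 0.0, 0.0], 'camera_from_world': [[-0.999, 0.043, -0.026, 570.485], [-0.041, -0.411, 0.911, -164.072], [0.029, 0.911, 0.412, -939.645], [0.0, 0.0, 0.0, 1.0]]}
top {'fx': 369.237, 'fy': 369.237, 'cx': 322.033, 'cy': 197.228, 'D': [-0.021, 0.0, 0.0, 0.0, 0.0], 'camera_from_world': [[-0.147, -0.989, 0.003, -121.661], [0.959, -0.142, 0.245, -593.861], [-0.242, 0.039, 0.969, -825.701], [0.0, 0.0, 0.0, 1.0]]}
{'time_s': 0.1, 'qpos': array([ 6.43432771e+01,  1.83464309e+01,  8.96988650e+01,  1.43933819e-05,
        7.20441036e+01, -1.14605052e+00]), 'qvel': array([-0.00450239, -0.15289508, -0.11335495,  0.05576527,  0.06282898,
       -0.01848952]), 'effort': array([-6.78089364e-04, -4.13331485e+01, -2.32512259e+01,  7.28320959e-02,
        4.22261108e-02, -6.60876776e-05]), 'ee_pos': array([238.35154944, 522.77716776, 213.22360075]), 'ee_rot': array([-1.79910619e+02, -1.80176430e-03,  1.55489322e+02]), 'force': array([-0.22865414,  0.2447664 ,  0.2599328 ]), 'torque': array([-0.00940425, -0.03376283, -0.08026033]), 'gripper_force': 0.0, 'gripper_width': 91.09861015708364}
```

View pics/scene0.png

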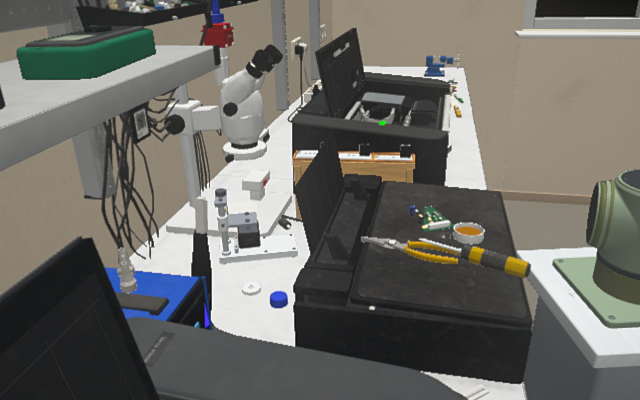

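View pics/top0.png

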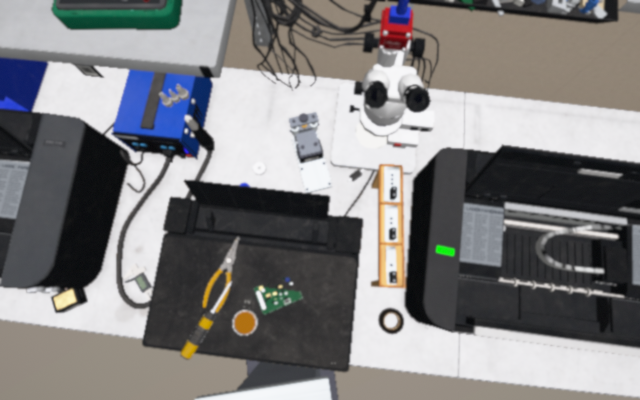

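The scene view shows the stand at about (255,230), printer in front of it, and the rack at about (355,165). In the top view the platen and stand are at (312,150), nose of the sliding-in axis pointing up-left, and the rack runs from (392,165) to (392,285). I'll enlarge both.

```bash
cat > h.py <<'E'
import cv2, numpy as np
from workcell import env
def K(m): return np.array([[m["fx"],0,m["cx"]],[0,m["fy"],m["cy"]],[0,0,1]])
def ray(m,uv):
    p=cv2.undistortPoints(np.array([[uv]],float),K(m),np.array(m["D"],float))[0,0]
    T=np.array(m["camera_from_world"]);R=T[:3,:3]
    return -R.T@T[:3,3], R.T@np.array([p[0],-p[1],-1])
def onz(m,uv,z):
    o,d=ray(m,uv); return o+d*(z-o[2])/d[2]
def proj(m,P):
    T=np.array(m["camera_from_world"]);q=(T[:3,:3]@np.atleast_2d(P).T).T+T[:3,3]
    q=q*[1,-1,-1]
    return cv2.projectPoints(q.reshape(-1,1,3),np.zeros(3),np.zeros(3),K(m),np.array(m["D"],float))[0][:,0]
E
python3 - <<'E'
import cv2, numpy as np
im=cv2.imread("pics/top0.png")
a=cv2.resize(im[155:295,365:420],None,fx=4.2,fy=4.2,interpolation=cv2.INTER_CUBIC)
b=cv2.resize(im[100:200,275:345],None,fx=5.88,fy=5.88,interpolation=cv2.INTER_CUBIC)
b=b[:588]
c=np.zeros((590,a.shape[1]+b.shape[1],3),np.uint8);c[:a.shape[0],:a.shape[1]]=a;c[:b.shape[0],a.shape[1]:]=b
print(a.shape,b.shape);cv2.imwrite("pics/crop0.png",c)
E
```

```text
(588, 231, 3) (588, 412, 3)
```

View pics/crop0.png

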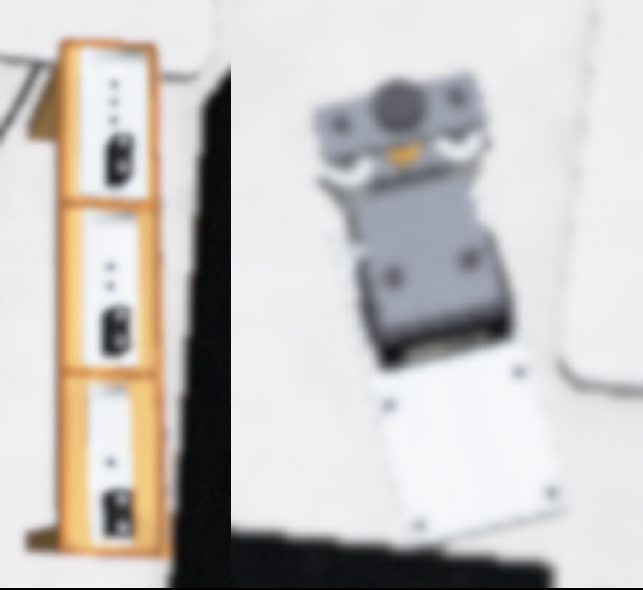

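```bash
python3 - <<'E'
from h import *
m=env.camera_model("top")
A=lambda x,y:(365+x/4.2-.4,155+y/4.2-.4)
B=lambda x,y:(275+(x-231)/5.88-.4,100+y/5.88-.4)
for n,p,z in [("rTL",A(63,40),155),("rTR",A(157,43),155),("rBL",A(58,550),155),("rBR",A(168,555),155),("div1L",A(63,203),155),("div1R",A(157,205),155),("div2L",A(60,373),155),("div2R",A(158,373),155),
 ("blkthick",A(118,140),186),("blkmid",A(115,313),184),("blkthin",A(117,492),182),
 ("dotthin",A(111,462),154),("dotmid",A(110,276),156),("dotthick",A(113,103),158),
 ("pBL",B(411,543),18),("pBR",B(562,510),18),("s1",B(389,405),18),("s2",B(519,371),18),("s3",B(419,525),18),("s4",B(552,492),18),
 ("brL",B(313,106),150),("brR",B(467,72),150),("armL",B(385,345),85),("armR",B(500,318),85)]:
    print(n,np.round(onz(m,p,z),1))
E
```

```text
rTL [ 606.7 -344.8  155. ]
rTR [ 597.6 -394.7  155. ]
rBL [ 343.8 -292.8  155. ]
rBR [ 333.2 -346.6  155. ]
div1L [ 517.9 -328.   155. ]
div1R [ 509.6 -376.7  155. ]
div2L [ 430.3 -310.   155. ]
div2R [ 422.9 -359.6  155. ]
blkthick [ 539.7 -355.8  186. ]
blkmid [ 452.7 -337.5  184. ]
blkthin [ 366.8 -322.1  182. ]
dotthin [ 382.4 -327.4  154. ]
dotmid [ 475.9 -344.8  156. ]
dotthick [ 567.1 -363.9  158. ]
pBL [ 604.  -168.7   18. ]
pBR [ 609.2 -237.2   18. ]
s1 [ 669.1 -167.7   18. ]
s2 [ 676.5 -228.    18. ]
s3 [ 611.6 -173.4   18. ]
s4 [ 618.1 -234.    18. ]
brL [ 753.4 -155.1  150. ]
brR [ 759.2 -218.2  150. ]
armL [ 672.8 -169.9   85. ]
armR [ 677.7 -219.5   85. ]
```

The crops show that the pockets, from near to far, hold the thin leaf (block at crop (117,492)), the mid leaf (115,313) and the thick leaf (118,140). The platen's near edge is at crop (411,543)–(562,510). That gives a rack centre near (470,-344) with yaw -11.3°, and a platen origin near (651,-199) with yaw 5.9°. I'll plan the approach.

```bash
cat >> h.py <<'E'
def plan(target,yaw,n=None,start=None):
    """print rows [dx,dy,dz]/30 and spin/8 from present pose to target with final yaw"""
    s=env.state() if start is None else start
    p=np.array(s["ee_pos"]);y0=s["ee_rot"][2]
    dy=(yaw-y0+180)%360-180 if start is None or "turn" not in s else s["turn"]
    d=np.array(target,float)-p
    n=n or int(max(np.ceil(np.linalg.norm(d)/28),np.ceil(abs(dy)/8)))
    out=[]
    for i in range(n):
        a=np.radians(y0+dy*i/n);e=d/n
        out.append([round((e[0]*np.cos(a)+e[1]*np.sin(a))/30,2),round((e[0]*np.sin(a)-e[1]*np.cos(a))/30,2),round(-e[2]/30,2)])
    print("rows",n,"spin each",round(-dy/n/8,3));print(out)
E
python3 - <<'E'
from h import *
plan([392,-328,330],-11.3,31,{"ee_pos":[238.5,523,304],"ee_rot":[0,0,155.5],"turn":-166.8})
E
```

```text
rows 31 spin each 0.673
[[np.float64(-0.53), np.float64(-0.76), np.float64(-0.03)], [np.float64(-0.6), np.float64(-0.71), np.float64(-0.03)], [np.float64(-0.66), np.float64(-0.65), np.float64(-0.03)], [np.float64(-0.72), np.float64(-0.59), np.float64(-0.03)], [np.float64(-0.77), np.float64(-0.52), np.float64(-0.03)], [np.float64(-0.82), np.float64(-0.44), np.float64(-0.03)], [np.float64(-0.86), np.float64(-0.36), np.float64(-0.03)], [np.float64(-0.89), np.float64(-0.28), np.float64(-0.03)], [np.float64(-0.91), np.float64(-0.2), np.float64(-0.03)], [np.float64(-0.92), np.float64(-0.11), np.float64(-0.03)], [np.float64(-0.93), np.float64(-0.02), np.float64(-0.03)], [np.float64(-0.93), np.float64(0.06), np.float64(-0.03)], [np.float64(-0.92), np.float64(0.15), np.float64(-0.03)], [np.float64(-0.9), np.float64(0.24), np.float64(-0.03)], [np.float64(-0.87), np.float64(0.32), np.float64(-0.03)], [np.float64(-0.84), np.float64(0.4), np.float64(-0.03)], [np.float64(-0.8), np.float64(0.48), np.float64(-0.03)], [np.float64(-0.75), np.float64(0.55), np.float64(-0.03)], [np.float64(-0.7), np.float64(0.62), np.float64(-0.03)], [np.float64(-0.63), np.float64(0.68), np.float64(-0.03)], [np.float64(-0.57), np.float64(0.74), np.float64(-0.03)], [np.float64(-0.5), np.float64(0.79), np.float64(-0.03)], [np.float64(-0.42), np.float64(0.83), np.float64(-0.03)], [np.float64(-0.34), np.float64(0.87), np.float64(-0.03)], [np.float64(-0.26), np.float64(0.89), np.float64(-0.03)], [np.float64(-0.17), np.float64(0.91), np.float64(-0.03)], [np.float64(-0.09), np.float64(0.93), np.float64(-0.03)], [np.float64(0.0), np.float64(0.93), np.float64(-0.03)], [np.float64(0.09), np.float64(0.93), np.float64(-0.03)], [np.float64(0.17), np.float64(0.91), np.float64(-0.03)], [np.float64(0.26), np.float64(0.89), np.float64(-0.03)]]
```

```bash
python3 -m jog '{"jaw":[91,91,91,91,91,91,91,91],"slide":[[0,0,-1],[0,0,-1],[0,0,-1],[-0.53,-0.76,0],[-0.6,-0.7,0],[-0.66,-0.65,0],[-0.72,-0.59,0],[-0.77,-0.52,0]],"spin":[0,0,0,0.67,0.67,0.67,0.67,0.67]}' 20
python3 -m jog '{"jaw":[60,60,60,60,60,60,60,60,60,60],"slide":[[-0.82,-0.44,-0.03],[-0.86,-0.36,-0.03],[-0.89,-0.28,-0.03],[-0.91,-0.2,-0.03],[-0.92,-0.11,-0.03],[-0.93,-0.02,-0.03],[-0.93,0.06,-0.03],[-0.92,0.15,-0.03],[-0.9,0.24,-0.03],[-0.87,0.32,-0.03]],"spin":[0.67,0.67,0.67,0.67,0.67,0.67,0.67,0.67,0.67,0.67]}'
python3 -m jog '{"jaw":[40,40,40,40,40,40,40,40,40,40],"slide":[[-0.84,0.4,-0.03],[-0.8,0.48,-0.03],[-0.75,0.55,-0.03],[-0.7,0.62,-0.03],[-0.63,0.68,-0.03],[-0.57,0.74,-0.03],[-0.5,0.79,-0.03],[-0.42,0.83,-0.03],[-0.34,0.87,-0.03],[-0.26,0.89,-0.03]],"spin":[0.67,0.67,0.67,0.67,0.67,0.67,0.67,0.67,0.67,0.67]}'
```

```text
time_s: 0.9
ee_pos: [263.3, 385.0, 303.5]
ee_rot: [-180.0, 0.0, 128.5]
force: [-0.0, -0.5, -0.3]
gripper_width: 91.1
gripper_force: 0.0
time_s: 1.9
ee_pos: [313.9, 110.7, 312.7]
ee_rot: [-180.0, 0.0, 74.9]
force: [0.6, 0.2, -0.2]
gripper_width: 59.6
gripper_force: 0.0
time_s: 2.9
ee_pos: [365.7, -163.9, 321.6]
ee_rot: [-180.0, 0.0, 21.2]
force: [-0.3, -0.4, -0.2]
gripper_width: 39.9
gripper_force: 0.0
```

```bash
python3 -m jog '{"jaw":[30,30,30,30,30,30,30],"slide":[[-0.17,0.91,0],[-0.09,0.93,0],[0,0.93,0],[0.09,0.93,0],[0.17,0.91,0],[0.26,0.89,0],[0,0,0]],"spin":[0.67,0.67,0.67,0.67,0.67,0.67,0]}'
python3 - <<'E'
from h import *
print(env.state()["ee_pos"],env.state()["ee_rot"])
im=env.grab_frame("wrist");m=env.camera_model("wrist")
import pickle;pickle.dump(m,open("w1.pkl","wb"))
cv2.imwrite("pics/w1.png",im[:,:,::-1])
T=np.array(m["camera_from_world"]);print(-T[:3,:3].T@T[:3,3],-T[2,:3],m["fx"],m["D"])
E
```

```text
time_s: 3.6
ee_pos: [397.5, -329.8, 320.6]
ee_rot: [180.0, 0.1, -10.9]
force: [-0.7, 0.3, 0.4]
gripper_width: 30.4
gripper_force: 0.0
[ 397.51586722 -329.76430346  320.62857816] [ 1.79990807e+02  7.68084953e-02 -1.08725758e+01]
[ 464.77421149 -340.58941679  491.66411796] [-0.24346888  0.04760348 -0.96873981] 324.9324548164567 [-0.05472327  0.          0.          0.          0.        ]
```

View pics/w1.png

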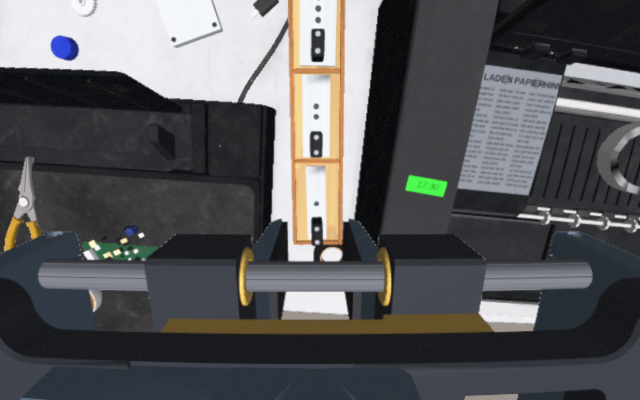

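The wrist view shows the rack nearly upright: thin block at (317,230), mid at (316,144), thick at (317,44), dividers at y≈70 and y≈160. I'll enlarge to get exact pixels.

```bash
python3 - <<'E'
import cv2
im=cv2.imread("pics/w1.png")
a=cv2.resize(im[0:130,270:370],None,fx=4,fy=4.5,interpolation=cv2.INTER_CUBIC)
b=cv2.resize(im[120:250,270:370],None,fx=4,fy=4.5,interpolation=cv2.INTER_CUBIC)
cv2.imwrite("pics/w1c.png",cv2.hconcat([a,b]))
E
```

```text
(no output)
```

View pics/w1c.png

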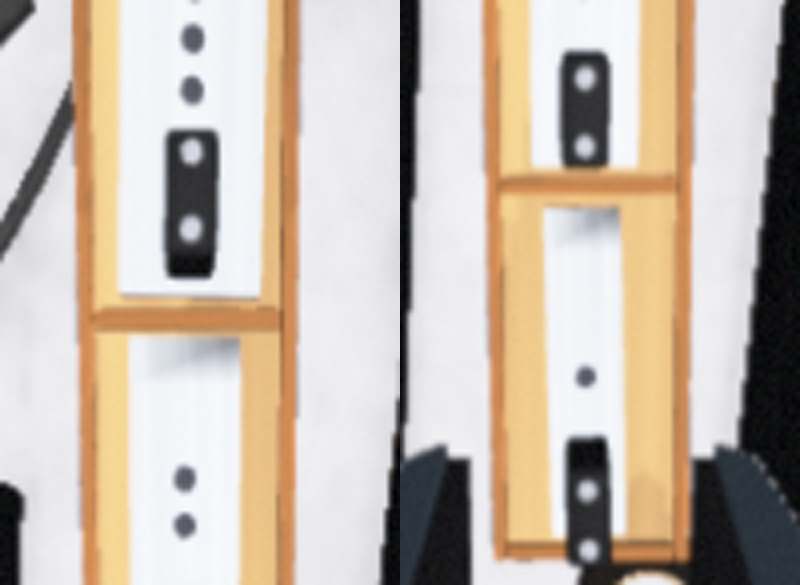

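```bash
python3 - <<'E'
from h import *
import pickle
m=pickle.load(open("w1.pkl","rb"))
A=lambda x,y:(270+x/4-.4,y/4.5-.4)
B=lambda x,y:(270+(x-400)/4-.4,120+y/4.5-.4)
for n,p,z in [("thin s",B(587,490),182),("thin s",B(588,550),182),("mid",B(585,77),184),("mid",B(585,146),184),("thick",A(192,152),186),("thick",A(190,229),186),
 ("thin nL",B(545,208),154),("nR",B(620,208),154),("tL",B(553,535),154),("tR",B(627,535),154),("midtL",B(532,166),156),("midtR",B(636,166),156),("thick tL",A(119,294),158),("tR",A(260,297),158),
 ("div2L",B(500,183),155),("div2R",B(679,183),155),("div1L",A(92,320),155),("div1R",A(280,320),155),("edgeL",B(497,558),155),("edgeR",B(688,558),155),("eLtop",A(75,10),155),("eRtop",A(298,10),155)]:
    print(n,np.round(onz(m,p,z)[:2],1))
# platen in wrist/scene
E
```

```text
thin s [ 361.7 -322.2]
thin s [ 347.6 -319.8]
mid [ 450.7 -338.5]
mid [ 436.7 -335.8]
thick [ 537.6 -356.4]
thick [ 523.9 -353.4]
thin nL [ 421.9 -322.5]
nR [ 418.3 -341.7]
tL [ 342.6 -309.1]
tR [ 338.9 -329.2]
midtL [ 432.3 -321.2]
midtR [ 427.3 -347.5]
thick tL [ 519.6 -335.3]
tR [ 512.7 -368.6]
div2L [ 429.9 -312.2]
div2R [ 421.3 -357.7]
div1L [ 516.1 -327.8]
div1R [ 507.6 -372.9]
edgeL [ 340.  -292.9]
edgeR [ 330.2 -344.7]
eLtop [ 577.7 -336.2]
eRtop [ 567.9 -387.7]
```

```bash
python3 -m jog '{"jaw":[30,30,30,30,30,30,30,30,30],"slide":[[-0.8,0,0.5],[-0.79,-0.02,0.8],[0,0,0.9],[0,0,0.9],[0,0,0.9],[0,0,0.8],[0,0,0.4],[0,0,0.26],[0,0,0]],"spin":[0,0,0,0,0,0,0,0,0]}' 20
python3 - <<'E'
from h import *
im=env.grab_frame("wrist");cv2.imwrite("pics/w2.png",cv2.resize(im[60:380,140:500,::-1],None,fx=1.8,fy=1.8))
print(env.state()["ee_pos"],env.state()["ee_rot"])
E
```

```text
time_s: 4.55
ee_pos: [350.4, -317.2, 157.8]
ee_rot: [-180.0, 0.0, -10.6]
force: [-0.3, -0.4, 0.1]
gripper_width: 29.7
gripper_force: 0.0
[ 350.85966129 -317.74722238  158.59280694] [ 1.79986438e+02 -3.53243240e-02 -1.06442489e+01]
```

View pics/w2.png

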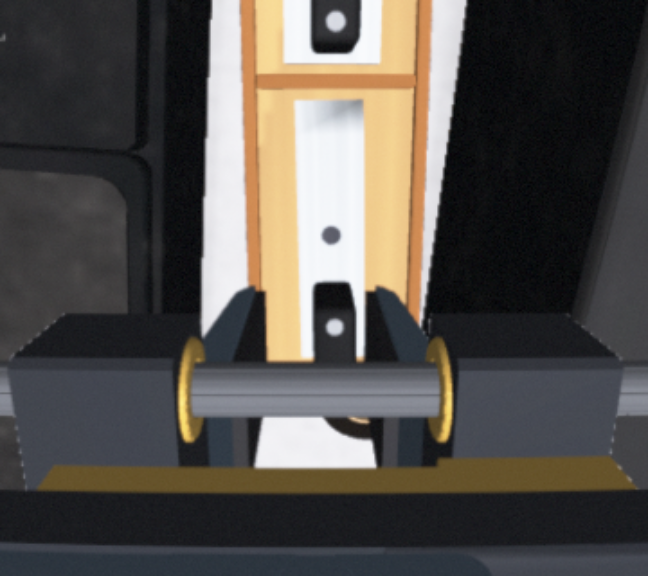

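The block sits between the fingers, at (335,325) against a jaw centre of about (316,…), so the tool needs to go roughly 2.5 mm to the right. Then I'll grip. I'll also locate the paper support edge.

```bash
python3 -m jog '{"jaw":[30,8,8,8,8],"slide":[[0,0.09,0.05],[0,0,0],[0,0,0],[0,0,0],[0,0,0]],"spin":[0,0,0,0,0]}' 20
python3 - <<'E'
from h import *
import pickle
m=env.camera_model("top");w=pickle.load(open("w1.pkl","rb"))
for p in [(328,197),(190,183),(328,215),(300,193)]:
    print(p,[np.round(onz(m,p,z)[:2],0) for z in (256,100)])
for p in [(130,75),(180,105),(60,68),(0,68)]:
    print("w",p,[np.round(onz(w,p,z)[:2],0) for z in (256,200)])
# platen points in wrist picture (z=18)
for p in [(173,46),(220,27)]: print("pl",np.round(onz(w,p,18)[:2],1))
E
```

```text
time_s: 5.1
ee_pos: [350.2, -320.7, 157.0]
ee_rot: [180.0, -0.0, -10.7]
force: [-0.4, 0.0, 2.1]
gripper_width: 12.1
gripper_force: 20.0
(328, 197) [array([ 523., -212.]), array([ 562., -221.])]
(190, 183) [array([590.,  50.]), array([644., 101.])]
(328, 215) [array([ 488., -206.]), array([ 519., -214.])]
(300, 193) [array([ 539., -159.]), array([ 581., -156.])]
w (130, 75) [array([ 521., -220.]), array([ 534., -191.])]
w (180, 105) [array([ 494., -249.]), array([ 501., -227.])]
w (60, 68) [array([ 537., -170.]), array([ 554., -130.])]
w (0, 68) [array([ 548., -124.]), array([567., -73.])]
pl [ 601.1 -168.2]
pl [ 611.2 -237.7]
```

```bash
python3 - <<'E'
from h import *
m=env.camera_model("top")
for p in [(360,125),(372,100),(368,60),(365,130)]: print(p,[np.round(onz(m,p,z)[:2],0) for z in (100,250,350)])
S={"ee_pos":[350.2,-320.7,301],"ee_rot":[0,0,-10.7]}
plan([607,-203.7,301],6.0,11,S)
E
```

```text
(360, 125) [array([ 733., -328.]), array([ 665., -300.]), array([ 620., -282.])]
(372, 100) [array([ 796., -370.]), array([ 718., -335.]), array([ 665., -311.])]
(368, 60) [array([ 912., -380.]), array([ 813., -344.]), array([ 747., -319.])]
(365, 130) [array([ 718., -338.]), array([ 653., -308.]), array([ 610., -289.])]
rows 11 spin each -0.19
[[np.float64(0.7), np.float64(-0.49), np.float64(-0.0)], [np.float64(0.71), np.float64(-0.47), np.float64(-0.0)], [np.float64(0.72), np.float64(-0.46), np.float64(-0.0)], [np.float64(0.74), np.float64(-0.44), np.float64(-0.0)], [np.float64(0.75), np.float64(-0.42), np.float64(-0.0)], [np.float64(0.76), np.float64(-0.4), np.float64(-0.0)], [np.float64(0.77), np.float64(-0.38), np.float64(-0.0)], [np.float64(0.78), np.float64(-0.36), np.float64(-0.0)], [np.float64(0.79), np.float64(-0.33), np.float64(-0.0)], [np.float64(0.8), np.float64(-0.31), np.float64(-0.0)], [np.float64(0.8), np.float64(-0.29), np.float64(-0.0)]]
```

```bash
python3 -m jog '{"jaw":[8,8,8,8,8,8],"slide":[[0,0,-0.3],[0,0,-0.8],[0,0,-0.9],[0,0,-0.9],[0,0,-0.95],[0,0,-0.95]],"spin":[0,0,0,0,0,0]}' 20
```

```text
time_s: 5.7
ee_pos: [349.8, -320.1, 302.2]
ee_rot: [-180.0, -0.0, -10.7]
force: [0.8, -0.7, -0.4]
gripper_width: 11.8
gripper_force: 20.0
```

```bash
python3 - <<'E'
from h import *
a=env.camera_model("scene");b=env.camera_model("top")
for n,p,q in [("ring",(245,148),(385,130)),("eyeA",(273,50),(417,98)),("eyeA'",(273,50),(376,94)),("knob",(230,110),(355,108)),("body",(245,100),(390,105))]:
    o1,d1=ray(a,p);o2,d2=ray(b,q)
    t=np.linalg.lstsq(np.c_[d1,-d2],o2-o1,rcond=None)[0]
    print(n,np.round(o1+t[0]*d1),np.round(o2+t[1]*d2))
E
python3 -m jog '{"jaw":[8,8,8,8,8,8,8],"slide":[[0.7,-0.49,0],[0.71,-0.47,0],[0.72,-0.46,0],[0.74,-0.44,0],[0.75,-0.42,0],[0.76,-0.4,0],[0.77,-0.38,0]],"spin":[-0.19,-0.19,-0.19,-0.19,-0.19,-0.19,-0.19]}' 20
```

```text
ring [ 714. -373.  173.] [ 685. -372.  160.]
eyeA [ 638. -378.  387.] [ 638. -378.  387.]
eyeA' [ 635. -307.  397.] [ 646. -307.  404.]
knob [ 730. -294.  282.] [ 697. -294.  266.]
body [ 704. -362.  286.] [ 687. -362.  277.]
time_s: 6.4
ee_pos: [514.5, -244.8, 301.0]
ee_rot: [-180.0, -0.0, 0.0]
force: [-0.2, -0.3, -0.5]
gripper_width: 12.4
gripper_force: 20.0
```

The eyepieces sit near (640,-307,390), close to where the gripper body would pass, so I'll come in from the left, lower to z=200, and then line up.

```bash
python3 -m jog '{"jaw":[8,8,8,8,8,8,8,8],"slide":[[0.3,-0.8,0],[0.6,-0.7,0],[0.9,-0.4,0],[0.97,-0.2,0],[0,0,0.7],[0,0,0.9],[0,0,0.9],[0,0,0.85]],"spin":[-0.19,-0.19,-0.19,-0.18,0,0,0,0]}' 20
python3 - <<'E'
from h import *
s=env.state();print(s["ee_pos"],s["ee_rot"][2])
plan([607.5,-203.7,s["ee_pos"][2]],6.0,3)
E
```

```text
time_s: 7.2
ee_pos: [594.8, -178.0, 199.3]
ee_rot: [-180.0, 0.0, 6.0]
force: [0.5, -0.8, -1.2]
gripper_width: 11.8
gripper_force: 20.0
[ 594.81907165 -178.02114386  199.33591986] 5.985333095556257
rows 3 spin each -0.001
[[np.float64(0.11), np.float64(0.3), np.float64(-0.0)], [np.float64(0.11), np.float64(0.3), np.float64(-0.0)], [np.float64(0.11), np.float64(0.3), np.float64(-0.0)]]
```

```bash
python3 -m jog '{"jaw":[8,8,8,8,8,8,8,8,8,8],"slide":[[0.11,0.3,0],[0.11,0.3,0],[0.11,0.3,0],[0,0,0.7],[0,0,0.8],[0,0,0.9],[0,0,0.9],[0,0,0.9],[0,0,0.8],[0,0,0.2]],"spin":[0,0,0,0,0,0,0,0,0,0]}' 20
python3 - <<'E'
from h import *
import pickle
s=env.state();print(s["ee_pos"],s["ee_rot"],s["force"])
im=env.grab_frame("wrist");m=env.camera_model("wrist");pickle.dump(m,open("w3.pkl","wb"))
im2=env.grab_frame("scene")
a=cv2.resize(im[0:270,170:470,::-1],None,fx=1.45,fy=1.45)
b=cv2.resize(im2[170:280,190:280,::-1],None,fx=3.56,fy=3.56)
print(a.shape,b.shape)
cv2.imwrite("pics/w3.png",im[:,:,::-1]);cv2.imwrite("pics/s3.png",im2[:,:,::-1])
cv2.imwrite("pics/c3.png",cv2.hconcat([a,b]))
E
```

```text
time_s: 8.2
ee_pos: [607.3, -204.7, 42.7]
ee_rot: [-179.9, 0.1, 5.9]
force: [-0.3, -0.8, 0.6]
gripper_width: 11.9
gripper_force: 20.0
[ 607.2984882  -204.685674     42.72310008] [-1.79938850e+02  1.24969598e-01  5.93682336e+00] [-0.31936413 -0.77337215  0.56326684]
(392, 435, 3) (392, 320, 3)
```

View pics/c3.png

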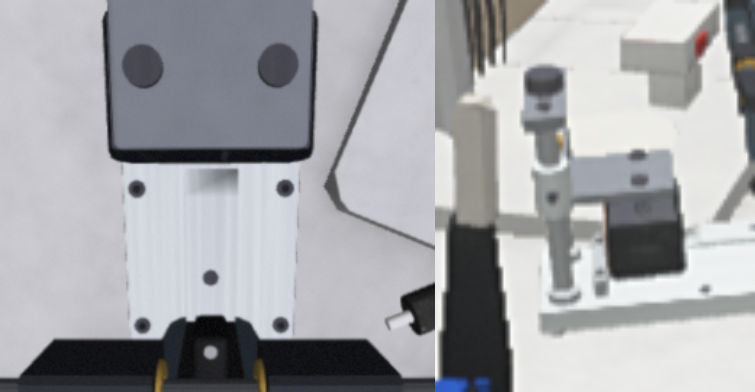

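The leaf is lined up: its dot and block at column 210–211 match the middle of the platen screws (211.5), and the screw rows are level, so the yaw is right. I'll lower to contact.

```bash
python3 -m jog '{"jaw":[8,8,8,8],"slide":[[0,0,0.25],[0,0,0.18],[0,0,0],[0,0,0]],"spin":[0,0,0,0]}' 20;  python3 -m jog '{"jaw":[8,8,8],"slide":[[0,0,0.05],[0,0,0],[0,0,0]],"spin":[0,0,0]}';python3 -m jog '{"jaw":[8,8,8],"slide":[[0,0,0.04],[0,0,0],[0,0,0]],"spin":[0,0,0]}'
```

```text
time_s: 8.7
ee_pos: [608.0, -204.2, 31.7]
ee_rot: [180.0, -0.1, 6.0]
force: [0.0, 0.6, -0.4]
gripper_width: 11.9
gripper_force: 20.0
time_s: 9.0
ee_pos: [607.7, -204.1, 29.9]
ee_rot: [180.0, -0.0, 6.0]
force: [0.8, 1.1, -0.1]
gripper_width: 12.0
gripper_force: 20.0
time_s: 9.3
ee_pos: [607.6, -204.1, 28.5]
ee_rot: [-180.0, 0.0, 6.0]
force: [-0.3, 0.1, -0.8]
gripper_width: 11.9
gripper_force: 20.0
```

```bash
for i in 1 2 ; do :; done; python3 -m jog '{"jaw":[8,8],"slide":[[0,0,0.06],[0,0,0]],"spin":[0,0]}' 20;  python3 -m jog '{"jaw":[8,8],"slide":[[0,0,0.04],[0,0,0]],"spin":[0,0]}';python3 -m jog '{"jaw":[8,8],"slide":[[0,0,0.02],[0,0,0]],"spin":[0,0]}';python3 -m jog '{"jaw":[8,8],"slide":[[0,0,0.02],[0,0,0]],"spin":[0,0]}'
```

```text
time_s: 9.5
ee_pos: [607.5, -204.0, 26.5]
ee_rot: [-180.0, 0.0, 6.0]
force: [-0.7, -0.2, 0.1]
gripper_width: 11.9
gripper_force: 20.0
time_s: 9.7
ee_pos: [607.5, -204.0, 25.3]
ee_rot: [-180.0, 0.0, 6.0]
force: [-0.3, 0.8, -1.0]
gripper_width: 11.8
gripper_force: 20.0
time_s: 9.9
ee_pos: [607.7, -204.1, 25.1]
ee_rot: [-180.0, -0.0, 6.0]
force: [-0.6, -0.2, 0.2]
gripper_width: 11.7
gripper_force: 20.0
time_s: 10.1
ee_pos: [607.7, -204.1, 25.1]
ee_rot: [180.0, -0.0, 6.0]
force: [-2.1, 0.5, 4.9]
gripper_width: 11.8
gripper_force: 20.0
```

```bash
python3 -m jog '{"jaw":[8,8,8,8,8],"slide":[[0.13,0,-0.015],[0.13,0,0],[0.13,0,0],[0.13,0,0],[0,0,0]],"spin":[0,0,0,0,0]}' 20;  python3 -m jog '{"jaw":[8,8,8,8],"slide":[[0.13,0,0],[0.13,0,0],[0.13,0,0],[0,0,0]],"spin":[0,0,0,0]}';  python3 -m jog '{"jaw":[8,8,8,8],"slide":[[0.13,0,0],[0.13,0,0],[0.13,0,0],[0,0,0]],"spin":[0,0,0,0]}'
```

```text
time_s: 10.6
ee_pos: [624.3, -202.5, 25.1]
ee_rot: [180.0, -0.1, 6.0]
force: [-0.1, 0.7, 4.4]
gripper_width: 11.7
gripper_force: 20.0
time_s: 11.0
ee_pos: [635.5, -201.3, 25.1]
ee_rot: [180.0, -0.1, 6.0]
force: [-1.8, 0.7, 4.7]
gripper_width: 12.2
gripper_force: 20.0
time_s: 11.4
ee_pos: [647.1, -200.1, 25.1]
ee_rot: [180.0, -0.1, 6.0]
force: [-1.5, 0.0, 6.0]
gripper_width: 12.1
gripper_force: 20.0
```

```bash
python3 -m jog '{"jaw":[8,8,8],"slide":[[0.1,0,-0.01],[0.1,0,0],[0,0,0]],"spin":[0,0,0]}' 20;  python3 -m jog '{"jaw":[8,8],"slide":[[0.05,0,0],[0,0,0]],"spin":[0,0]}';  python3 -m jog '{"jaw":[8,8],"slide":[[0.04,0,0],[0,0,0]],"spin":[0,0]}'
```

```text
time_s: 11.7
ee_pos: [653.1, -199.4, 25.1]
ee_rot: [180.0, -0.1, 6.0]
force: [-1.0, -0.5, 2.8]
gripper_width: 11.9
gripper_force: 20.0
time_s: 11.9
ee_pos: [654.0, -199.3, 25.1]
ee_rot: [-180.0, -0.0, 6.0]
force: [-1.4, -0.4, 4.1]
gripper_width: 11.7
gripper_force: 20.0
time_s: 12.1
ee_pos: [654.4, -199.2, 25.1]
ee_rot: [-180.0, 0.1, 6.0]
force: [-4.0, -0.5, 6.3]
gripper_width: 11.7
gripper_force: 20.0
```

```bash
python3 -m jog '{"jaw":[8,8],"slide":[[0.03,0,0],[0,0,0]],"spin":[0,0]}';  python3 -m jog '{"jaw":[8,8],"slide":[[0.03,0,0],[0,0,0]],"spin":[0,0]}'
```

```text
time_s: 12.3
ee_pos: [654.4, -199.2, 25.1]
ee_rot: [-180.0, 0.2, 6.0]
force: [-5.3, -0.5, 6.2]
gripper_width: 12.2
gripper_force: 20.0
time_s: 12.5
ee_pos: [654.4, -199.2, 25.1]
ee_rot: [-180.0, 0.3, 6.0]
force: [-7.6, -1.3, 8.1]
gripper_width: 12.0
gripper_force: 20.0
```

Hard stop at TCP x=654.4, and the force rises without motion. I'll pull back with the down-force relaxed and measure the drag while moving.

```bash
python3 -m jog '{"jaw":[8,8],"slide":[[-0.1,0,0],[-0.02,0,-0.03]],"spin":[0,0]}';  python3 -m jog '{"jaw":[8],"slide":[[-0.05,0,0]],"spin":[0]}';python3 -m jog '{"jaw":[8],"slide":[[-0.05,0,0]],"spin":[0]}';python3 -m jog '{"jaw":[8],"slide":[[-0.05,0,0]],"spin":[0]}';python3 -m jog '{"jaw":[8],"slide":[[-0.05,0,0]],"spin":[0]}'
```

```text
time_s: 12.7
ee_pos: [653.2, -199.2, 25.4]
ee_rot: [-180.0, -0.0, 6.0]
force: [-1.2, 0.1, -1.5]
gripper_width: 11.7
gripper_force: 20.0
time_s: 12.8
ee_pos: [651.8, -199.3, 25.4]
ee_rot: [-180.0, 0.0, 6.0]
force: [-0.1, -0.3, -0.2]
gripper_width: 11.4
gripper_force: 20.0
time_s: 12.9
ee_pos: [650.1, -199.4, 25.3]
ee_rot: [-180.0, 0.0, 6.0]
force: [0.8, -0.9, -0.5]
gripper_width: 11.9
gripper_force: 20.0
time_s: 13.0
ee_pos: [648.6, -199.7, 25.5]
ee_rot: [-180.0, 0.0, 6.0]
force: [-0.0, 0.1, -0.2]
gripper_width: 11.8
gripper_force: 20.0
time_s: 13.1
ee_pos: [647.2, -199.9, 25.7]
ee_rot: [-180.0, 0.0, 6.0]
force: [1.2, 0.6, -0.3]
gripper_width: 11.9
gripper_force: 20.0
```

Drag is about 0–1 N, so the thin leaf is free. It goes back to the rack.

```bash
python3 -m jog '{"jaw":[8,8,8,8,8,8,8,8,8,8],"slide":[[-0.33,0,0],[-0.33,0,0],[-0.33,0,0],[-0.33,0,0],[0,0,-0.5],[0,0,-0.9],[0,0,-0.95],[0,0,-0.95],[0,0,-0.95],[0,0,-0.95]],"spin":[0,0,0,0,0,0,0,0,0,0]}' 20
python3 -m jog '{"jaw":[8,8,8,8,8,8,8],"slide":[[0,0,-0.6],[-0.11,-0.3,0],[-0.11,-0.3,0],[-0.11,-0.3,0],[0,0,-1],[0,0,-1],[0,0,-1]],"spin":[0,0,0,0,0,0,0]}'
python3 - <<'E'
from h import *
s=env.state();print(s["ee_pos"],s["ee_rot"][2])
plan([350.2,-320.7,301],-10.7,10)
E
```

```text
time_s: 14.1
ee_pos: [607.0, -204.1, 183.2]
ee_rot: [-180.0, 0.0, 6.0]
force: [-0.1, -0.0, -0.8]
gripper_width: 11.9
gripper_force: 20.0
time_s: 14.8
ee_pos: [594.2, -177.1, 289.2]
ee_rot: [-179.9, 0.2, 6.0]
force: [0.7, -0.7, 0.6]
gripper_width: 12.0
gripper_force: 20.0
[ 594.20985374 -177.12444948  289.1781479 ] 6.013113825127855
rows 10 spin each 0.209
[[np.float64(-0.86), np.float64(0.39), np.float64(-0.04)], [np.float64(-0.85), np.float64(0.42), np.float64(-0.04)], [np.float64(-0.83), np.float64(0.44), np.float64(-0.04)], [np.float64(-0.82), np.float64(0.46), np.float64(-0.04)], [np.float64(-0.81), np.float64(0.49), np.float64(-0.04)], [np.float64(-0.79), np.float64(0.51), np.float64(-0.04)], [np.float64(-0.78), np.float64(0.53), np.float64(-0.04)], [np.float64(-0.76), np.float64(0.56), np.float64(-0.04)], [np.float64(-0.75), np.float64(0.58), np.float64(-0.04)], [np.float64(-0.73), np.float64(0.6), np.float64(-0.04)]]
```

```bash
python3 -m jog '{"jaw":[8,8,8,8,8,8,8,8,8,8],"slide":[[-0.86,0.39,-0.2],[-0.85,0.42,-0.1],[-0.83,0.44,0],[-0.82,0.46,0],[-0.81,0.49,0],[-0.79,0.51,0],[-0.78,0.53,0],[-0.76,0.56,0],[-0.75,0.58,0],[-0.73,0.6,0]],"spin":[0.21,0.21,0.21,0.21,0.21,0.21,0.21,0.21,0.21,0.21]}' 20
python3 -m jog '{"jaw":[8,8,8,8,8],"slide":[[0,0,0],[0,0,0.8],[0,0,0.9],[0,0,0.9],[0,0,0]],"spin":[0,0,0,0,0]}' 20
```

```text
time_s: 15.8
ee_pos: [349.4, -320.6, 297.4]
ee_rot: [-179.9, 0.1, -10.9]
force: [-0.4, -0.6, -0.5]
gripper_width: 11.8
gripper_force: 20.0
time_s: 16.3
ee_pos: [349.1, -318.4, 216.8]
ee_rot: [-179.7, 0.5, -10.8]
force: [-0.4, 0.4, -0.3]
gripper_width: 11.9
gripper_force: 20.0
```

```bash
python3 -m jog '{"jaw":[8,8,8],"slide":[[0,0,0.5],[0,0,0.5],[0,0,0]],"spin":[0,0,0]}'; python3 -m jog '{"jaw":[8],"slide":[[0,0,0]],"spin":[0]}'
```

```text
time_s: 16.6
ee_pos: [350.6, -320.2, 190.0]
ee_rot: [-179.9, 0.2, -10.8]
force: [0.4, 0.1, -0.0]
gripper_width: 12.1
gripper_force: 20.0
time_s: 16.7
ee_pos: [351.6, -321.4, 191.7]
ee_rot: [180.0, -0.0, -10.8]
force: [1.1, 0.2, -0.5]
gripper_width: 11.8
gripper_force: 20.0
```

```bash
python3 -m jog '{"jaw":[8,8,8,8,8],"slide":[[0,0,0.4],[0,0,0.35],[0,0,0.2],[0,0,0.1],[0,0,0.05]],"spin":[0,0,0,0,0]}'; python3 -m jog '{"jaw":[8,8],"slide":[[0,0,0.03],[0,0,0]],"spin":[0,0]}'
```

```text
time_s: 17.2
ee_pos: [350.9, -321.4, 157.5]
ee_rot: [-180.0, 0.0, -10.8]
force: [-0.5, -0.7, 0.2]
gripper_width: 11.8
gripper_force: 20.0
time_s: 17.4
ee_pos: [351.1, -321.6, 157.2]
ee_rot: [180.0, -0.0, -10.8]
force: [0.2, 0.3, -0.1]
gripper_width: 11.7
gripper_force: 20.0
```

```bash
python3 -m jog '{"jaw":[30,30,30,30,30,30,30,30,30,30],"slide":[[0,0,0],[0,0,0],[0,0,-0.5],[0,0,-0.6],[0,0,-0.5],[0.7,0,0],[0.9,-0.02,0],[0.9,-0.03,0],[0.5,-0.02,0],[0,0,0]],"spin":[0,0,0,0,0,0,0,0,0,0]}'; python3 -m jog '{"jaw":[30,30],"slide":[[0,0,0],[0,0,0]],"spin":[0,0]}'
python3 - <<'E'
from h import *
s=env.state();print(s["ee_pos"],s["ee_rot"])
im=env.grab_frame("wrist");t=env.grab_frame("top")
a=cv2.resize(im[60:380,140:500,::-1],None,fx=1.25,fy=1.25)
b=cv2.resize(t[155:295,365:420,::-1],None,fx=400/140,fy=400/140)
cv2.imwrite("pics/w4.png",cv2.hconcat([a,b]));
E
```

```text
time_s: 18.4
ee_pos: [441.0, -336.5, 204.7]
ee_rot: [-180.0, -0.0, -10.8]
force: [-0.3, -0.3, 0.3]
gripper_width: 30.0
gripper_force: 0.0
time_s: 18.6
ee_pos: [438.6, -336.0, 205.1]
ee_rot: [-180.0, 0.1, -10.8]
force: [-0.7, 0.9, 0.5]
gripper_width: 30.2
gripper_force: 0.0
[ 438.6137257  -336.01012478  205.05697902] [-1.79984464e+02  5.66091731e-02 -1.08496310e+01]
```

View pics/w4.png

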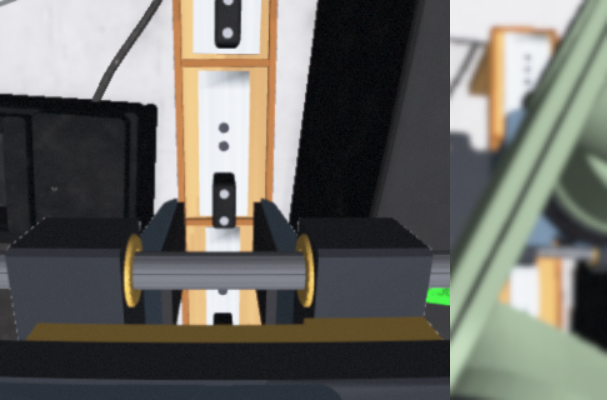

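The thin leaf lies in its pocket behind the divider, and the mid block at (224,205) is centred between the fingers. I'll go down and grip it.

```bash
python3 -m jog '{"jaw":[30,30,30,30,30,8,8,8,8],"slide":[[0.02,0,0.6],[0,0,0.5],[0,0,0.3],[0,0,0.13],[0,0,0],[0,0,0],[0,0,0],[0,0,0],[0,0,0]],"spin":[0,0,0,0,0,0,0,0,0]}' 20; python3 -m jog '{"jaw":[8,8,8,8,8,8],"slide":[[0,0,-0.3],[0,0,-0.8],[0,0,-0.9],[0,0,-0.9],[0,0,-0.95],[0,0,-0.95]],"spin":[0,0,0,0,0,0]}' 20
python3 - <<'E'
from h import *
s=env.state();print(s["ee_pos"],s["ee_rot"][2])
plan([595,-178,303],6.0,9)
E
```

```text
time_s: 19.6
ee_pos: [440.7, -336.7, 159.8]
ee_rot: [180.0, -0.1, -10.8]
force: [0.0, 0.2, 2.7]
gripper_width: 12.0
gripper_force: 20.0
time_s: 20.2
ee_pos: [440.2, -336.2, 304.8]
ee_rot: [-180.0, -0.0, -10.8]
force: [1.7, 0.0, -0.6]
gripper_width: 12.1
gripper_force: 20.0
[ 440.1529279  -336.17139066  304.83257144] -10.826068304741806
rows 9 spin each -0.234
[[np.float64(0.45), np.float64(-0.68), np.float64(0.01)], [np.float64(0.48), np.float64(-0.67), np.float64(0.01)], [np.float64(0.5), np.float64(-0.65), np.float64(0.01)], [np.float64(0.52), np.float64(-0.64), np.float64(0.01)], [np.float64(0.54), np.float64(-0.62), np.float64(0.01)], [np.float64(0.56), np.float64(-0.6), np.float64(0.01)], [np.float64(0.58), np.float64(-0.58), np.float64(0.01)], [np.float64(0.6), np.float64(-0.56), np.float64(0.01)], [np.float64(0.61), np.float64(-0.54), np.float64(0.01)]]
```

```bash
python3 -m jog '{"jaw":[8,8,8,8,8,8,8,8,8],"slide":[[0.45,-0.68,0],[0.48,-0.67,0],[0.5,-0.65,0],[0.52,-0.64,0],[0.54,-0.62,0],[0.56,-0.6,0],[0.58,-0.58,0],[0.6,-0.56,0],[0.61,-0.54,0]],"spin":[-0.23,-0.23,-0.23,-0.23,-0.24,-0.24,-0.24,-0.23,-0.23]}' 20; python3 -m jog '{"jaw":[8,8,8,8,8,8],"slide":[[0,0,0.8],[0,0,0.9],[0,0,0.9],[0,0,0.85],[0,0,0],[0,0,0]],"spin":[0,0,0,0,0,0]}'
python3 - <<'E'
from h import *
s=env.state();print(s["ee_pos"],s["ee_rot"][2])
plan([607.5,-203.9,s["ee_pos"][2]],6.0,3)
E
```

```text
time_s: 21.1
ee_pos: [596.2, -177.7, 303.6]
ee_rot: [-180.0, -0.0, 6.1]
force: [0.6, -0.1, -0.4]
gripper_width: 12.0
gripper_force: 20.0
time_s: 21.7
ee_pos: [595.9, -178.6, 200.4]
ee_rot: [-180.0, -0.0, 6.0]
force: [-0.1, -1.0, 0.1]
gripper_width: 11.5
gripper_force: 20.0
[ 595.9379664  -178.56322384  200.36524186] 5.970655247479652
rows 3 spin each -0.001
[[np.float64(0.1), np.float64(0.29), np.float64(-0.0)], [np.float64(0.1), np.float64(0.29), np.float64(-0.0)], [np.float64(0.1), np.float64(0.29), np.float64(-0.0)]]
```

```bash
python3 -m jog '{"jaw":[8,8,8,8,8,8,8,8,8,8],"slide":[[0.1,0.29,0],[0.1,0.29,0],[0.1,0.29,0],[0,0,0.7],[0,0,0.8],[0,0,0.9],[0,0,0.9],[0,0,0.9],[0,0,0.8],[0,0,0.4]],"spin":[0,0,0,0,0,0,0,0,0,0]}' 20
python3 -m jog '{"jaw":[8,8,8,8],"slide":[[0,0,0.1],[0,0,0.1],[0,0,0],[0,0,0]],"spin":[0,0,0,0]}'
python3 -m jog '{"jaw":[8,8],"slide":[[0,0,0.04],[0,0,0]],"spin":[0,0]}'
```

```text
time_s: 22.7
ee_pos: [606.7, -204.0, 35.7]
ee_rot: [-179.9, 0.1, 5.9]
force: [0.4, 0.3, -0.1]
gripper_width: 11.9
gripper_force: 20.0
time_s: 23.1
ee_pos: [608.1, -203.9, 32.9]
ee_rot: [179.9, -0.1, 6.0]
force: [0.3, -0.4, -0.0]
gripper_width: 11.7
gripper_force: 20.0
time_s: 23.3
ee_pos: [607.5, -203.6, 30.9]
ee_rot: [180.0, -0.0, 6.0]
force: [0.2, -0.6, -0.0]
gripper_width: 11.5
gripper_force: 20.0
```

```bash
python3 -m jog '{"jaw":[8,8],"slide":[[0,0,0.06],[0,0,0]],"spin":[0,0]}'; python3 -m jog '{"jaw":[8,8],"slide":[[0,0,0.03],[0,0,0]],"spin":[0,0]}'; python3 -m jog '{"jaw":[8,8],"slide":[[0,0,0.02],[0,0,0]],"spin":[0,0]}'
```

```text
time_s: 23.5
ee_pos: [607.2, -203.5, 28.5]
ee_rot: [-180.0, 0.0, 6.0]
force: [-0.7, -0.6, -0.8]
gripper_width: 11.6
gripper_force: 20.0
time_s: 23.7
ee_pos: [607.4, -203.6, 27.9]
ee_rot: [-180.0, -0.0, 6.0]
force: [-0.3, -0.3, 0.1]
gripper_width: 12.1
gripper_force: 20.0
time_s: 23.9
ee_pos: [607.4, -203.6, 27.8]
ee_rot: [180.0, -0.0, 6.0]
force: [-1.6, 0.5, 4.4]
gripper_width: 11.9
gripper_force: 20.0
```

```bash
python3 -m jog '{"jaw":[8,8,8,8],"slide":[[0.13,0,-0.02],[0.13,0,0],[0.13,0,0],[0,0,0]],"spin":[0,0,0,0]}' 30;  python3 -m jog '{"jaw":[8,8,8],"slide":[[0.13,0,0],[0.13,0,0],[0,0,0]],"spin":[0,0,0]}';  python3 -m jog '{"jaw":[8,8,8],"slide":[[0.1,0,0],[0.1,0,0],[0,0,0]],"spin":[0,0,0]}'
```

```text
time_s: 24.3
ee_pos: [620.2, -202.3, 27.9]
ee_rot: [180.0, -0.1, 6.0]
force: [-0.0, 0.5, 2.5]
gripper_width: 11.8
gripper_force: 30.0
time_s: 24.6
ee_pos: [627.7, -201.5, 27.8]
ee_rot: [180.0, -0.1, 6.0]
force: [0.6, 0.0, 2.3]
gripper_width: 11.8
gripper_force: 30.0
time_s: 24.9
ee_pos: [633.3, -200.9, 27.9]
ee_rot: [180.0, -0.1, 6.0]
force: [-0.2, -0.0, 4.3]
gripper_width: 11.7
gripper_force: 30.0
```

```bash
python3 -m jog '{"jaw":[8,8,8],"slide":[[0.1,0,0],[0.1,0,0],[0,0,0]],"spin":[0,0,0]}';  python3 -m jog '{"jaw":[8,8,8],"slide":[[0.1,0,0],[0.1,0,0],[0,0,0]],"spin":[0,0,0]}';  python3 -m jog '{"jaw":[8,8,8],"slide":[[0.1,0,0],[0.05,0,0],[0,0,0]],"spin":[0,0,0]}'
```

```text
time_s: 25.2
ee_pos: [639.3, -200.2, 27.8]
ee_rot: [180.0, -0.1, 6.0]
force: [-0.8, 0.2, 3.0]
gripper_width: 11.6
gripper_force: 30.0
time_s: 25.5
ee_pos: [645.3, -199.6, 27.8]
ee_rot: [180.0, -0.1, 6.0]
force: [-1.6, -0.2, 3.8]
gripper_width: 12.2
gripper_force: 30.0
time_s: 25.8
ee_pos: [649.4, -199.2, 27.8]
ee_rot: [-180.0, -0.0, 6.0]
force: [-2.3, -0.1, 4.5]
gripper_width: 12.0
gripper_force: 30.0
```

```bash
python3 -m jog '{"jaw":[8,8,8],"slide":[[0.07,0,0],[0.07,0,0],[0,0,0]],"spin":[0,0,0]}';  python3 -m jog '{"jaw":[8,8],"slide":[[0.05,0,0],[0,0,0]],"spin":[0,0]}';  python3 -m jog '{"jaw":[8,8],"slide":[[0.05,0,0],[0,0,0]],"spin":[0,0]}'
```

```text
time_s: 26.1
ee_pos: [653.6, -198.7, 27.9]
ee_rot: [180.0, -0.0, 6.0]
force: [-1.3, -0.3, 4.2]
gripper_width: 12.3
gripper_force: 30.0
time_s: 26.3
ee_pos: [654.8, -198.6, 27.8]
ee_rot: [-180.0, -0.0, 6.0]
force: [-2.4, 0.4, 5.5]
gripper_width: 11.4
gripper_force: 30.0
time_s: 26.5
ee_pos: [656.0, -198.5, 27.9]
ee_rot: [-180.0, 0.0, 6.0]
force: [-2.9, 0.4, 5.4]
gripper_width: 11.9
gripper_force: 30.0
```

```bash
python3 -m jog '{"jaw":[8,8],"slide":[[0.05,0,0],[0,0,0]],"spin":[0,0]}';  python3 -m jog '{"jaw":[8,8],"slide":[[0.04,0,0],[0,0,0]],"spin":[0,0]}'; python3 -m jog '{"jaw":[8,8],"slide":[[0.03,0,0],[0,0,0]],"spin":[0,0]}'
```

```text
time_s: 26.7
ee_pos: [656.0, -198.5, 27.9]
ee_rot: [-180.0, 0.2, 6.0]
force: [-6.7, -0.2, 8.9]
gripper_width: 11.7
gripper_force: 30.0
time_s: 26.9
ee_pos: [656.0, -198.5, 27.9]
ee_rot: [-180.0, 0.4, 6.0]
force: [-9.5, -1.2, 8.7]
gripper_width: 11.8
gripper_force: 30.0
time_s: 27.1
ee_pos: [656.0, -198.5, 27.9]
ee_rot: [-179.9, 0.5, 6.0]
force: [-10.8, -1.9, 11.2]
gripper_width: 11.9
gripper_force: 30.0
```

At the stop (656.0, as predicted). Next is the drag test on the way back.

```bash
python3 -m jog '{"jaw":[8,8],"slide":[[-0.12,0,-0.03],[-0.03,0,0]],"spin":[0,0]}';  for r in 1; do python3 -m jog '{"jaw":[8],"slide":[[-0.05,0,0]],"spin":[0]}';python3 -m jog '{"jaw":[8],"slide":[[-0.05,0,0]],"spin":[0]}';python3 -m jog '{"jaw":[8],"slide":[[-0.05,0,0]],"spin":[0]}';python3 -m jog '{"jaw":[8],"slide":[[-0.05,0,0]],"spin":[0]}'; done
```

```text
time_s: 27.3
ee_pos: [655.2, -198.4, 28.0]
ee_rot: [-180.0, -0.0, 5.9]
force: [-0.1, -0.1, -0.2]
gripper_width: 11.8
gripper_force: 30.0
time_s: 27.4
ee_pos: [654.1, -198.5, 28.0]
ee_rot: [-180.0, -0.0, 6.0]
force: [0.2, -0.5, -0.1]
gripper_width: 11.8
gripper_force: 30.0
time_s: 27.5
ee_pos: [652.5, -198.7, 28.1]
ee_rot: [-180.0, -0.0, 6.0]
force: [0.3, -1.0, -0.7]
gripper_width: 11.9
gripper_force: 30.0
time_s: 27.6
ee_pos: [650.9, -198.8, 28.3]
ee_rot: [-180.0, 0.0, 6.0]
force: [-0.4, 0.0, -0.2]
gripper_width: 11.5
gripper_force: 30.0
time_s: 27.7
ee_pos: [649.4, -199.1, 28.5]
ee_rot: [-180.0, -0.0, 6.0]
force: [-0.3, -0.1, -0.6]
gripper_width: 12.1
gripper_force: 30.0
```

Mid leaf is free too. Back to the middle pocket.

```bash
python3 -m jog '{"jaw":[8,8,8,8,8,8,8,8,8,8],"slide":[[-0.35,0,0],[-0.35,0,0],[-0.35,0,0],[-0.35,0,0],[0,0,-0.5],[0,0,-0.9],[0,0,-0.95],[0,0,-0.95],[0,0,-0.95],[0,0,-0.95]],"spin":[0,0,0,0,0,0,0,0,0,0]}' 20
python3 -m jog '{"jaw":[8,8,8,8,8,8,8,8],"slide":[[0,0,-0.6],[-0.11,-0.3,0],[-0.11,-0.3,0],[-0.11,-0.3,0],[0,0,-1],[0,0,-1],[0,0,-1],[0,0,-0.5]],"spin":[0,0,0,0,0,0,0,0]}'
python3 - <<'E'
from h import *
s=env.state();print(s["ee_pos"],s["ee_rot"][2])
plan([440.7,-336.7,305],-10.8,9)
E
```

```text
time_s: 28.7
ee_pos: [606.7, -203.6, 185.9]
ee_rot: [-180.0, 0.0, 6.0]
force: [0.6, 0.9, -1.4]
gripper_width: 12.3
gripper_force: 20.0
time_s: 29.5
ee_pos: [595.0, -176.9, 309.1]
ee_rot: [180.0, -0.1, 6.0]
force: [0.1, -0.2, -0.4]
gripper_width: 12.1
gripper_force: 20.0
[ 594.99193737 -176.94387726  309.11086373] 6.0098530625959485
rows 9 spin each 0.233
[[np.float64(-0.63), np.float64(0.53), np.float64(0.02)], [np.float64(-0.61), np.float64(0.55), np.float64(0.02)], [np.float64(-0.59), np.float64(0.57), np.float64(0.02)], [np.float64(-0.58), np.float64(0.59), np.float64(0.02)], [np.float64(-0.56), np.float64(0.61), np.float64(0.02)], [np.float64(-0.54), np.float64(0.62), np.float64(0.02)], [np.float64(-0.52), np.float64(0.64), np.float64(0.02)], [np.float64(-0.49), np.float64(0.66), np.float64(0.02)], [np.float64(-0.47), np.float64(0.67), np.float64(0.02)]]
```

```bash
python3 -m jog '{"jaw":[8,8,8,8,8,8,8,8,8],"slide":[[-0.63,0.53,0.02],[-0.61,0.55,0.02],[-0.59,0.57,0.02],[-0.58,0.59,0.02],[-0.56,0.61,0.02],[-0.54,0.62,0.02],[-0.52,0.64,0.02],[-0.49,0.66,0.02],[-0.47,0.67,0.02]],"spin":[0.23,0.24,0.23,0.23,0.24,0.23,0.23,0.24,0.23]}' 20
python3 -m jog '{"jaw":[8,8,8,8,8,8,8,8],"slide":[[0,0,0],[0,0,0.8],[0,0,0.9],[0,0,0.9],[0,0,0.6],[0,0,0.4],[0,0,0],[0,0,0]],"spin":[0,0,0,0,0,0,0,0]}'
python3 -m jog '{"jaw":[8,8],"slide":[[0,0,0],[0,0,0]],"spin":[0,0]}'
```

```text
time_s: 30.4
ee_pos: [439.2, -336.9, 300.6]
ee_rot: [-179.9, 0.2, -10.9]
force: [0.6, -0.4, -0.5]
gripper_width: 11.8
gripper_force: 20.0
time_s: 31.2
ee_pos: [441.1, -337.2, 194.6]
ee_rot: [-180.0, -0.0, -10.8]
force: [0.0, 0.8, -0.3]
gripper_width: 11.8
gripper_force: 20.0
time_s: 31.4
ee_pos: [441.1, -337.8, 195.3]
ee_rot: [179.9, -0.1, -10.8]
force: [-0.7, 0.9, -0.5]
gripper_width: 11.6
gripper_force: 20.0
```

```bash
python3 -m jog '{"jaw":[8,8,8,8,8,8],"slide":[[0,-0.02,0.4],[0,0,0.35],[0,0,0.2],[0,0,0.12],[0,0,0.05],[0,0,0]],"spin":[0,0,0,0,0,0]}'; python3 -m jog '{"jaw":[8,8],"slide":[[0,0,0.03],[0,0,0]],"spin":[0,0]}'
```

```text
time_s: 32.0
ee_pos: [440.7, -336.9, 160.5]
ee_rot: [-180.0, 0.0, -10.8]
force: [0.5, -0.3, -0.9]
gripper_width: 11.6
gripper_force: 20.0
time_s: 32.2
ee_pos: [440.8, -337.0, 160.0]
ee_rot: [180.0, -0.0, -10.8]
force: [-0.2, -0.3, -0.6]
gripper_width: 11.8
gripper_force: 20.0
```

```bash
python3 -m jog '{"jaw":[30,30,30,30,30,30,30,30,30,30],"slide":[[0,0,0],[0,0,0],[0,0,-0.4],[0,0,-0.6],[0,0,-0.5],[0.6,0,0],[0.9,0.01,0],[0.9,0.01,0],[0.53,0.01,0],[0,0,0]],"spin":[0,0,0,0,0,0,0,0,0,0]}'; python3 -m jog '{"jaw":[30,30],"slide":[[0,0,0],[0,0,0]],"spin":[0,0]}'
python3 - <<'E'
from h import *
s=env.state();print(s["ee_pos"],s["ee_rot"])
im=env.grab_frame("wrist")
cv2.imwrite("pics/w5.png",cv2.resize(im[40:390,120:520,::-1],None,fx=1.6,fy=1.6))
E
```

```text
time_s: 33.2
ee_pos: [528.7, -354.7, 205.2]
ee_rot: [180.0, -0.1, -10.8]
force: [-0.0, 0.1, -0.6]
gripper_width: 29.8
gripper_force: 0.0
time_s: 33.4
ee_pos: [525.9, -354.1, 205.2]
ee_rot: [-180.0, 0.0, -10.8]
force: [0.3, -0.6, -0.3]
gripper_width: 30.0
gripper_force: 0.0
[ 525.89687434 -354.12210726  205.1857483 ] [-1.79995735e+02  2.60843259e-02 -1.08482740e+01]
```

View pics/w5.png

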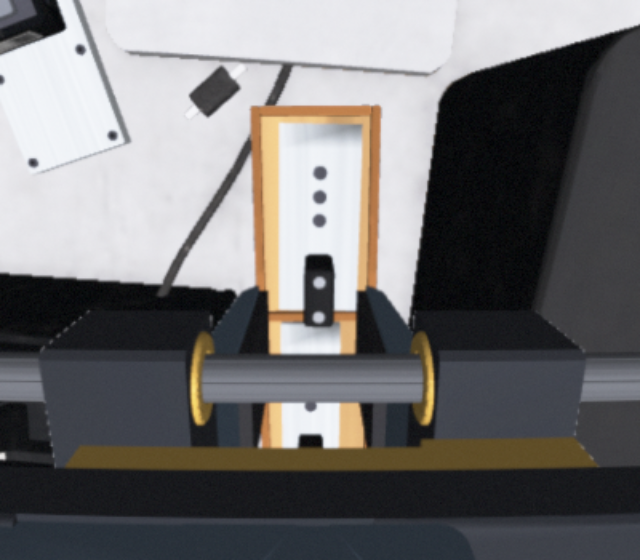

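The mid leaf lies in its pocket, and the thick block at (319,300) is centred between the fingers. I'll grip it.

```bash
python3 -m jog '{"jaw":[30,30,30,30,30,8,8,8,8],"slide":[[0.02,0,0.5],[0,0,0.5],[0,0,0.3],[0,0,0.13],[0,0,0],[0,0,0],[0,0,0],[0,0,0],[0,0,0]],"spin":[0,0,0,0,0,0,0,0,0]}' 30; python3 -m jog '{"jaw":[8,8,8,8,8,8,8,8],"slide":[[0,0,-0.3],[0,0,-0.8],[0,0,-0.8],[-0.6,0,-0.3],[-0.8,0,-0.5],[-0.6,0,-0.7],[0,0,-0.8],[0,0,-0.6]],"spin":[0,0,0,0,0,0,0,0]}' 30
python3 - <<'E'
from h import *
s=env.state();print(s["ee_pos"],s["ee_rot"][2])
plan([595,-178,305],6.0,9)
E
```

```text
time_s: 34.35
ee_pos: [527.8, -354.7, 162.6]
ee_rot: [180.0, -0.1, -10.8]
force: [-0.2, -1.5, 2.4]
gripper_width: 11.6
gripper_force: 30.0
time_s: 35.15
ee_pos: [468.1, -343.1, 308.2]
ee_rot: [180.0, -0.1, -10.9]
force: [-0.1, -0.7, -0.8]
gripper_width: 11.4
gripper_force: 30.0
[ 468.07723402 -343.07400777  308.20791455] -10.854706251751228
rows 9 spin each -0.234
[[np.float64(0.35), np.float64(-0.69), np.float64(0.01)], [np.float64(0.37), np.float64(-0.68), np.float64(0.01)], [np.float64(0.39), np.float64(-0.66), np.float64(0.01)], [np.float64(0.41), np.float64(-0.65), np.float64(0.01)], [np.float64(0.43), np.float64(-0.64), np.float64(0.01)], [np.float64(0.45), np.float64(-0.62), np.float64(0.01)], [np.float64(0.47), np.float64(-0.61), np.float64(0.01)], [np.float64(0.49), np.float64(-0.59), np.float64(0.01)], [np.float64(0.51), np.float64(-0.58), np.float64(0.01)]]
```

```bash
python3 -m jog '{"jaw":[8,8,8,8,8,8,8,8,8],"slide":[[0.35,-0.69,0],[0.37,-0.68,0],[0.39,-0.66,0],[0.41,-0.65,0],[0.43,-0.64,0],[0.45,-0.62,0],[0.47,-0.61,0],[0.49,-0.59,0],[0.51,-0.58,0]],"spin":[-0.23,-0.23,-0.24,-0.23,-0.24,-0.24,-0.24,-0.23,-0.23]}' 30; python3 -m jog '{"jaw":[8,8,8,8,8,8],"slide":[[0,0,0.8],[0,0,0.9],[0,0,0.9],[0,0,0.9],[0,0,0],[0,0,0]],"spin":[0,0,0,0,0,0]}'
python3 - <<'E'
from h import *
s=env.state();print(s["ee_pos"],s["ee_rot"][2])
plan([607.2,-204.0,s["ee_pos"][2]],6.0,3)
E
```

```text
time_s: 36.05
ee_pos: [595.2, -177.1, 306.3]
ee_rot: [-180.0, 0.0, 6.1]
force: [0.0, -0.2, -1.8]
gripper_width: 11.8
gripper_force: 30.0
time_s: 36.65
ee_pos: [595.1, -178.1, 201.5]
ee_rot: [-180.0, -0.0, 6.1]
force: [0.8, -0.0, -0.7]
gripper_width: 11.6
gripper_force: 30.0
[ 595.07062212 -178.06060948  201.51457922] 6.050154062245685
rows 3 spin each 0.002
[[np.float64(0.1), np.float64(0.3), np.float64(-0.0)], [np.float64(0.1), np.float64(0.3), np.float64(-0.0)], [np.float64(0.1), np.float64(0.3), np.float64(-0.0)]]
```

```bash
python3 -m jog '{"jaw":[8,8,8,8,8,8,8,8,8,8],"slide":[[0.1,0.3,0],[0.1,0.3,0],[0.1,0.3,0],[0,0,0.7],[0,0,0.8],[0,0,0.9],[0,0,0.9],[0,0,0.9],[0,0,0.8],[0,0,0.35]],"spin":[0,0,0,0,0,0,0,0,0,0]}' 30
python3 -m jog '{"jaw":[8,8,8,8],"slide":[[0,0,0.1],[0,0,0.1],[0,0,0],[0,0,0]],"spin":[0,0,0,0]}'
python3 -m jog '{"jaw":[8,8],"slide":[[0,0,0.04],[0,0,0]],"spin":[0,0]}'
```

```text
time_s: 37.65
ee_pos: [605.8, -204.4, 38.2]
ee_rot: [-179.9, 0.2, 6.0]
force: [-0.0, 1.1, 0.1]
gripper_width: 11.8
gripper_force: 30.0
time_s: 38.05
ee_pos: [607.4, -204.2, 35.6]
ee_rot: [180.0, -0.1, 6.0]
force: [0.1, -0.6, -1.5]
gripper_width: 11.8
gripper_force: 30.0
time_s: 38.25
ee_pos: [606.8, -204.0, 33.6]
ee_rot: [180.0, -0.0, 6.1]
force: [1.0, 0.4, -0.9]
gripper_width: 11.8
gripper_force: 30.0
```

```bash
python3 -m jog '{"jaw":[8,8],"slide":[[0,0,0.04],[0,0,0]],"spin":[0,0]}'; python3 -m jog '{"jaw":[8,8],"slide":[[0,0,0.03],[0,0,0]],"spin":[0,0]}'
```

```text
time_s: 38.45
ee_pos: [606.5, -203.9, 31.9]
ee_rot: [-180.0, 0.0, 6.1]
force: [-0.4, -0.6, -0.6]
gripper_width: 11.6
gripper_force: 30.0
time_s: 38.65
ee_pos: [606.5, -203.9, 30.9]
ee_rot: [-180.0, 0.0, 6.0]
force: [-0.6, 0.0, -0.5]
gripper_width: 11.5
gripper_force: 30.0
```

```bash
python3 -m jog '{"jaw":[8,8],"slide":[[0,0,0.02],[0,0,0]],"spin":[0,0]}' 40; python3 -m jog '{"jaw":[8,8,8,8],"slide":[[0.13,0,0],[0.13,0,0],[0.13,0,0],[0,0,0]],"spin":[0,0,0,0]}';  python3 -m jog '{"jaw":[8,8,8],"slide":[[0.1,0,0],[0.1,0,0],[0,0,0]],"spin":[0,0,0]}'
```

```text
time_s: 38.85
ee_pos: [606.7, -203.9, 30.6]
ee_rot: [-180.0, -0.0, 6.0]
force: [-0.7, 0.2, -0.1]
gripper_width: 12.1
gripper_force: 40.0
time_s: 39.25
ee_pos: [619.5, -202.8, 30.6]
ee_rot: [180.0, -0.1, 6.1]
force: [0.0, -0.2, 0.1]
gripper_width: 12.0
gripper_force: 40.0
time_s: 39.55
ee_pos: [625.0, -202.1, 30.6]
ee_rot: [180.0, -0.1, 6.1]
force: [0.2, -0.8, 1.5]
gripper_width: 11.7
gripper_force: 40.0
```

```bash
python3 -m jog '{"jaw":[8,8,8],"slide":[[0.07,0,0],[0.07,0,0],[0,0,0]],"spin":[0,0,0]}'; python3 -m jog '{"jaw":[8,8,8],"slide":[[0.07,0,0],[0.07,0,0],[0,0,0]],"spin":[0,0,0]}'
```

```text
time_s: 39.85
ee_pos: [628.8, -201.6, 30.6]
ee_rot: [180.0, -0.0, 6.0]
force: [-0.9, -0.2, 2.2]
gripper_width: 11.8
gripper_force: 40.0
time_s: 40.15
ee_pos: [633.0, -201.2, 30.6]
ee_rot: [180.0, -0.0, 6.1]
force: [-1.0, -1.1, 4.3]
gripper_width: 11.6
gripper_force: 40.0
```

```bash
python3 -m jog '{"jaw":[8,8,8],"slide":[[0.07,0,0],[0.05,0,0],[0,0,0]],"spin":[0,0,0]}'
```

```text
time_s: 40.45
ee_pos: [636.3, -200.8, 30.6]
ee_rot: [180.0, -0.0, 6.1]
force: [-2.3, -0.3, 5.0]
gripper_width: 11.5
gripper_force: 40.0
```

```bash
python3 -m jog '{"jaw":[8,8,8],"slide":[[0.07,0,-0.02],[0.05,0,0],[0,0,0]],"spin":[0,0,0]}'; python3 -m jog '{"jaw":[8,8,8],"slide":[[0.07,0,0],[0.05,0,0],[0,0,0]],"spin":[0,0,0]}'
```

```text
time_s: 40.75
ee_pos: [638.9, -200.4, 30.7]
ee_rot: [-180.0, 0.1, 6.1]
force: [-4.7, -0.6, 3.8]
gripper_width: 12.0
gripper_force: 40.0
time_s: 41.05
ee_pos: [642.4, -199.9, 30.7]
ee_rot: [-180.0, 0.1, 6.1]
force: [-4.9, 0.2, 4.3]
gripper_width: 12.0
gripper_force: 40.0
```

```bash
python3 -m jog '{"jaw":[8,8,8],"slide":[[0.07,0,0],[0.05,0,0],[0,0,0]],"spin":[0,0,0]}'
```

```text
time_s: 41.35
ee_pos: [646.1, -199.5, 30.7]
ee_rot: [-180.0, 0.1, 6.1]
force: [-5.0, -0.7, 4.5]
gripper_width: 12.0
gripper_force: 40.0
```

A steady drag of about 5 N shows the head is gripping the thick leaf. I'll push it home.

```bash
python3 -m jog '{"jaw":[8,8,8],"slide":[[0.07,0,0],[0.05,0,0],[0,0,0]],"spin":[0,0,0]}'; python3 -m jog '{"jaw":[8,8,8],"slide":[[0.07,0,0],[0.05,0,0],[0,0,0]],"spin":[0,0,0]}';python3 -m jog '{"jaw":[8,8],"slide":[[0.05,0,0],[0,0,0]],"spin":[0,0]}'
```

```text
time_s: 41.65
ee_pos: [649.7, -199.2, 30.7]
ee_rot: [-180.0, 0.1, 6.1]
force: [-4.9, -0.1, 3.7]
gripper_width: 11.6
gripper_force: 40.0
time_s: 41.95
ee_pos: [653.3, -198.8, 30.7]
ee_rot: [-180.0, 0.1, 6.1]
force: [-4.6, 0.1, 3.7]
gripper_width: 11.8
gripper_force: 40.0
time_s: 42.15
ee_pos: [654.7, -198.6, 30.7]
ee_rot: [-180.0, 0.1, 6.1]
force: [-4.5, -0.6, 3.3]
gripper_width: 11.9
gripper_force: 40.0
```

```bash
python3 -m jog '{"jaw":[8,8],"slide":[[0.05,0,0],[0,0,0]],"spin":[0,0]}';python3 -m jog '{"jaw":[8,8],"slide":[[0.05,0,0],[0,0,0]],"spin":[0,0]}'
```

```text
time_s: 42.35
ee_pos: [656.1, -198.5, 30.7]
ee_rot: [-180.0, 0.1, 6.1]
force: [-5.7, -1.3, 4.5]
gripper_width: 11.7
gripper_force: 40.0
time_s: 42.55
ee_pos: [656.1, -198.5, 30.8]
ee_rot: [-179.9, 0.3, 6.1]
force: [-8.9, -0.8, 6.4]
gripper_width: 12.0
gripper_force: 40.0
```

```bash
python3 -m jog '{"jaw":[8,8],"slide":[[-0.1,0,-0.02],[0,0,0]],"spin":[0,0]}' 10;python3 -m jog '{"jaw":[30,30,30,30],"slide":[[0,0,0],[0,0,0],[0,0,0],[0,0,0]],"spin":[0,0,0,0]}'
```

```text
time_s: 42.75
ee_pos: [655.7, -198.6, 30.8]
ee_rot: [-180.0, -0.0, 6.0]
force: [-1.4, 0.0, -2.5]
gripper_width: 11.8
gripper_force: 10.0
time_s: 43.15
ee_pos: [655.9, -198.7, 31.9]
ee_rot: [180.0, -0.0, 6.1]
force: [0.4, -0.2, -0.3]
gripper_width: 29.7
gripper_force: 0.0
```

```bash
python3 -m jog '{"jaw":[30,30,30,30,30,30,30,30,30,30],"slide":[[0,0,-0.3],[0,0,-0.6],[0,0,-0.9],[-0.4,-0.1,-0.9],[-0.6,-0.2,-0.9],[-0.6,-0.4,-0.9],[-0.4,-0.5,-0.9],[0,-0.5,-0.5],[0,-0.5,0],[0,0,0]],"spin":[0,0,0,0,0,0,0,0,0,0]}'
python3 - <<'E'
from h import *
s=env.state();print(s["ee_pos"],s["ee_rot"],s["force"])
im=env.grab_frame("wrist");t=env.grab_frame("scene")
a=cv2.resize(im[0:300,140:500,::-1],None,fx=1.4,fy=1.4)
b=cv2.resize(t[170:280,205:275,::-1],None,fx=420/110,fy=420/110)
cv2.imwrite("pics/w6.png",cv2.hconcat([a,b]));print(a.shape,b.shape)
import pickle;pickle.dump(env.camera_model("wrist"),open("w6.pkl","wb"))
E
```

```text
time_s: 44.15
ee_pos: [589.0, -137.3, 208.3]
ee_rot: [-179.9, 0.0, 6.2]
force: [0.3, 0.0, -0.2]
gripper_width: 30.1
gripper_force: 0.0
[ 588.96008803 -137.34032045  208.25274975] [-1.79946229e+02  1.91509490e-02  6.18073771e+00] [ 0.32079447  0.04005675 -0.21271418]
(420, 504, 3) (420, 267, 3)
```

View pics/w6.png

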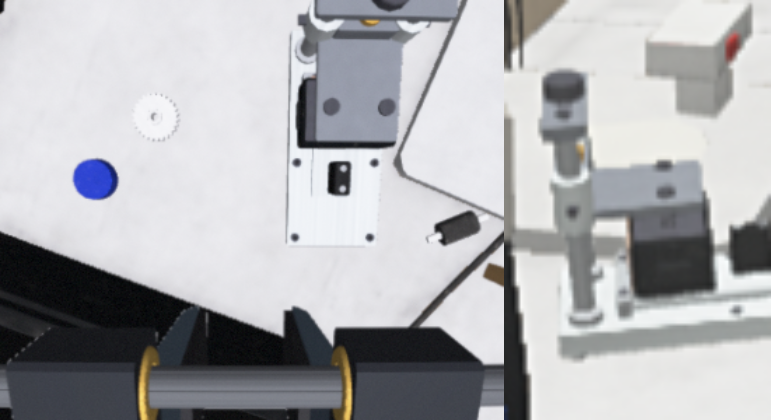

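The view shows the thick leaf's block straight on the platen at (340,178), between the platen screws and under the head, with the gripper clear. The gear and cap are undisturbed. The leaf stayed within 0.4 mm of the stop contact on release. Handing in.

```bash
python3 -c "
from workcell import env
print(env.job_done())"
```

```text
the job is handed in; nothing more can be done
None
```

The head grips the 8 mm (thick) leaf, so it hangs between 6 and 7.7 mm over the platen; that leaf is left home against the stop and let go, the thin and mid leaves are back in the rack, and the job is handed in (no verdict was returned).

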